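# Close the cellar vent flap with the hook pole

## Robot

A 6-joint arm with a two-finger parallel gripper is mounted at the origin on a cart in front of the work surface, level with it; the furniture and walls round the work are solid. World frame = base frame: x ahead of the robot, y to its left, z up, the work surface at z = 0. Lengths are in m, angles in degrees, forces in N, time in s.
With the tool pointing down it reaches from about 0.4 to 0.925 m from the base axis. Payload 3.4 kg.
Tool frame: the origin (TCP) lies between the finger pads; the fingertips stand 17 mm ahead of it and the grasp point (between the pads) lies 2 mm behind it (bot.finger_overhang is the distance from the TCP to the fingertips, in m); z points along the fingers, y is the direction in which the jaws open and shut (so a half turn about z gives the same grasp; the last joint's range is limited). The gripper opens to 85 mm and grips with 20 to 120 N. Pads are 22 mm wide; open, the fingers measure 114 mm over their backs; the gripper's body (76 mm by 85 mm) begins 54 mm behind the grasp point. The pads swing forward as they close: fully open they stand 13 mm farther back than shut.
Start: joints at [71.476, 17.578, 86.31, -0, 76.112, -4.211], TCP at [0.142, 0.557, 0.225] pointing down, gripper open.
Joint ranges: [-179.03, 179.03], [-60, 130.46], [8.19, 133.38], [-81.62, 261.62], [5.75, 156.47], [-153.77, 153.77]. Speed limits (degrees/s): [147.25, 147.25, 180, 180, 180, 180].

## Interface

Orientations are given as [roll, pitch, yaw] about the fixed x, y, z axes, in that order (R = Rz(yaw) Ry(pitch) Rx(roll)).
In Python, from workcell import bot, viewer, workorder gives the robot as it stands. The module is installed in compiled form; this text tells all that it offers.
- The arm moves only by the shell command python3 -m jog 'ROWS' [FORCE]. ROWS is JSON, a list of rows, each a list of 7 numbers: the shift along the tool's x, y, z in cm, then the turn, a rotation vector about the tool's x, y, z in rad, then the finger opening in cm, from 0 to 8.54. A call has 1 to 8 rows; each row is the pose to reach, as a shift and turn from the pose commanded when the call began, along the tool's axes at that moment; what a row does not reach only later rows make up. A row lasts 1/8 s, in which the tool goes at most 62.5 mm and 10.7 degrees, less where a joint would pass 70% of its speed; a pose out of reach is approached as far as the arm can. A call with a gripper value outside its range is refused whole. The fingers move at their own pace and stop on an object; FORCE is the grip in N (left out, the last holds). Time passes only in rows, so rows that repeat a pose let the fingers close. It gives the time, the measured TCP pose, the force and the opening at its end, in the units of the state.
- bot.sense(): the state, without advancing time (a new reading comes with each control period).
- viewer.capture(name): name is "scene" or "top" or "wrist"; returns a dict with "image" (400x640x3 uint8, red, green, blue), "depth" (400x640 float32, m along the optical axis (not along the pixel's ray), 0 where there is no reading), "vfov" (degrees; the focal length in pixels is half the picture's height over the tangent of half this angle, whatever the lens; pixels are square), "cx", "cy" (the principal point, pixels), "rvec" (rotation vector, rad) and "tvec" (3), from world to camera coordinates, as OpenCV has them; the wrist camera has in their place "hand_eye" (4x4, takes a point from camera to tool coordinates, whose origin is the TCP and whose axes are the flange's). Camera axes: x right, y down, z forward; pixel columns grow to the right and rows downward; lengths in m; the calibration is good to about 2 mm. The wrist camera is an equidistant fisheye: a pixel r from the principal point sees the ray r / f radians off the axis. A picture is of the moment at which its call begins: read the wrist's pose just before it.
- workorder.finish_job(): hands the job in, once; it reports no verdict.
The state is a dict: "clock": time; "q": joint angles; "dq": joint speeds; "joint_torque": joint torques, N m; "eef_pos": TCP position; "ee_rot": TCP orientation; "wrist_force": force on the tool from outside, world axes, zero at the start; "ft_torque": the same for the moment, N m; "width": finger opening in m.
Only numpy, scipy, OpenCV 4.12 (cv2) and the standard library are available. Lean on these libraries where they do the work, as an engineer would, in place of code of your own. Each camera call takes 0.05 s, during which the arm holds its last target.

## Task

The green vent flap is freshly painted, so keep your hand off it and the vent: take the hook pole from its wooden rack, put its hook through the brass ring eye on the open flap, and with the hook in the eye swing the flap gently down until it is fully shut. Then unhook the pole and lay it back in both notches of its rack, lengthwise about as it lay. Do not disturb the plane, oil can, tin or tape roll.

Things in the scene. Friction and masses are not known exactly. Their poses are not given: they have to be found in the camera images.
- vent: grey sheet-metal duct outlet fixed on the worktop, 134 mm deep (x), 180 mm wide (y; 218 mm over its foot flanges), 100 mm high, open on top. Origin on the worktop straight below the middle of the hinge axis, at the vent's back edge; its -x axis points to its front (towards the robot, yaw up to 0.2 rad), y along the hinge, z up
- flap (a joint): angle of the green flap (112 x 184 x 10 mm) about the hinge at the vent's back top edge: 0 = shut, lying level over the vent; 1.57 = standing upright; it starts open at 1.55 to 1.75 (limit 1.85). The hinge is stiff: the flap stays where it is left, and 1 to 3 N at the eye move it; at 0 it meets a firm stop
- flap_hinge (a point): middle of the hinge axis, 106 mm above the worktop, axes as the vent's; the hinge axis is y
- eye (a point): centre of the brass ring eye in the middle of the flap's free edge, in the flap's plane 137 mm from the hinge axis (at angle a: 137 mm x cos a in front of the hinge, 137 mm x sin a above it). Ring of 6 mm wire, opening 32 mm across; flap edge 17 mm from its centre. The hole's axis is y, parallel to the hinge: a finger along y enters from either side and turns freely in it as the flap swings
- rack: fixed dark wooden rack for the pole: base 150 x 60 x 10 mm, two posts at x = -60 and +60 mm (16 mm along x, 46 mm wide), each with a flat-bottomed notch open at the top: floor 55 mm above the worktop, about 20 mm wide there, 32 mm at the mouth, 17 mm deep. Origin on the worktop under its middle, x along the pole, z up
- pole_grip (a point): point on the axis of the hook pole's square wooden handle, near its balance point; grip here, between the posts. Handle 16 x 16 mm, from 110 mm behind (-x) to 70 mm ahead of this point. x points to the hook end, y to the side where the hook finger points, z up. It starts in the rack, this point within 5 mm of the rack's middle and 63 mm above the worktop. Pole 220 mm long, about 100 g
- hook (a point): middle of the hook finger: a steel rod 8 mm thick at the end of the pole, square to it; the finger's axis is 100 mm ahead (+x) of the grip point and the finger runs from the pole's axis 38 mm to +y, ending in an 11 mm ball. This point is 100 mm in x and 21 mm in y from the grip point, at the same height. Axes as the pole's
- plane: small block plane, 46 x 152 x 59 mm, loose; leave it alone; origin under its middle
- oiler: green oil can with a long spout, 67 mm wide, 142 mm high, loose; leave it alone; origin under its middle
- tin: open tin of nails, 74 mm wide, 61 mm high, loose; leave it alone; origin under its middle
- tape: flat roll of tape, 93 mm wide, 25 mm high, loose; leave it alone; origin under its middle

How it is judged:
By the outcome, as a careful person would: the job done as asked, in the order asked, and still so for the second after the job is handed in, with the robot touching nothing.
It also fails if it takes over 54 s, if anything falls off the work surface, if the arm or the gripper's body presses on something with over 40 N, if the wrist force passes 120 N, or if a joint passes its speed limit or range.

## Working session

There is one attempt and no reset: what is moved stays moved. The work goes in short steps, Python scripts to look and compute and a shell command to move; the robot and the scene stay as the last step left them, time stands still between calls to the robot, and variables do not carry over. Pictures are saved under pics/ and viewed, and the job is handed in when it is done.

```bash
mkdir -p pics; ls; cat > h.py <<'E'
import numpy as np, cv2
from workcell import bot, viewer, workorder
from scipy.spatial.transform import Rotation as R
def snap(n,f):
    s=bot.sense(); c=viewer.capture(n); cv2.imwrite(f'pics/{f}.png',c['image'][:,:,::-1]); np.save(f'pics/{f}.npy',{'c':c,'s':s},allow_pickle=True); return c,s
def cloud(c):
    h,w=c['depth'].shape; f=h/2/np.tan(np.radians(c['vfov'])/2)
    v,u=np.mgrid[:h,:w]; d=c['depth']
    P=np.stack([(u-c['cx'])/f*d,(v-c['cy'])/f*d,d],-1)
    Rm=cv2.Rodrigues(np.array(c['rvec'],float))[0]; t=np.array(c['tvec'],float).ravel()
    return (P-t)@Rm   # world
E
python3 - <<'E'
from h import *
for n in ['scene','top']:
    c,s=snap(n,n+'0'); print(c['vfov'],c['cx'],c['cy'],c['rvec'],c['tvec'])
print(s)
E
```

```text
pics
50.64673902790878 319.89445442057723 196.17035796167823 [ 2.0619898  -0.65582993  0.32496384] [-0.49240508  0.21457364  0.98397586]
53.15428321128555 318.17031113883223 202.89901308235943 [ 1.86632406 -2.28409511  0.31503646] [-0.00933279  0.5190726   1.23249051]
{'clock': 0.05, 'q': array([ 7.14771719e+01,  1.76200894e+01,  8.63825570e+01, -5.69671728e-05,
        7.61119678e+01, -4.21305075e+00]), 'dq': array([-0.04126151, -0.09235062, -0.03453675,  0.04314208,  0.00900163,
        0.07946535]), 'joint_torque': array([ 9.41552498e-04, -4.58923173e+01, -2.52865809e+01, -2.10113985e-04,
        5.52100377e-03,  1.42075186e-05]), 'eef_pos': array([0.14193621, 0.55647749, 0.22421154]), 'ee_rot': array([-1.79885692e+02, -8.36503935e-03,  1.65690228e+02]), 'wrist_force': array([-0.2068653 ,  0.2807064 , -0.90522024]), 'ft_torque': array([ 0.02782682,  0.01167271, -0.02519945]), 'width': 0.08525930923271477}
```

View pics/scene0.png

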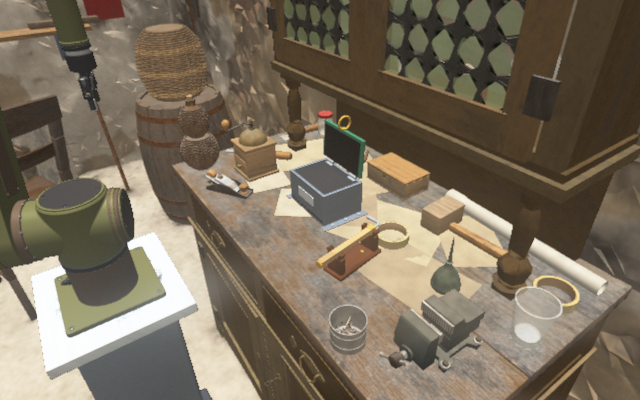

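View pics/top0.png

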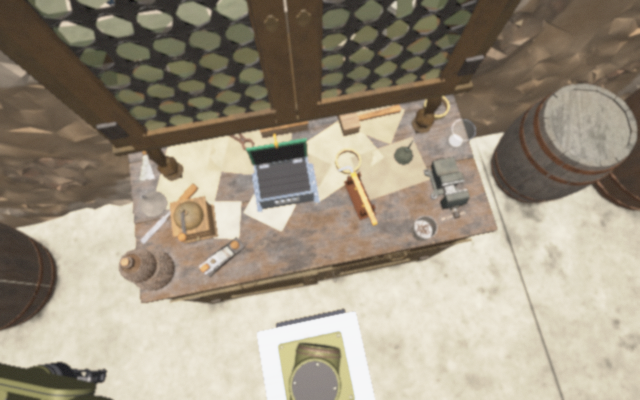

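```bash
python3 - <<'E'
import numpy as np,cv2
from h import cloud
for n,(u0,u1,v0,v1) in {'scene':(270,430,100,290),'top':(230,400,120,240)}.items():
    d=np.load(f'pics/{n}0.npy',allow_pickle=True).item(); c=d['c']
    im=c['image'][v0:v1,u0:u1,::-1]; k=min(800/(u1-u0),600/(v1-v0)); cv2.imwrite(f'pics/{n}0z.png',cv2.resize(im,None,fx=k,fy=k,interpolation=cv2.INTER_CUBIC)); print(k)
    W=cloud(c)
    for x,y in ([(345,122),(325,170),(330,185),(350,240),(320,264),(376,228),(362,250),(393,236),(450,60),(340,70),(300,70)] if n=='scene' else [(277,141),(277,155),(283,180),(347,160),(361,195),(374,221),(355,178),(285,110),(285,60)]): print(n,x,y,W[y,x].round(3))
E
```

```text
3.1578947368421053
scene 345 122 [0.952 0.341 0.052]
scene 325 170 [0.651 0.047 0.074]
scene 330 185 [ 0.606 -0.043  0.081]
scene 350 240 [ 0.507 -0.261  0.072]
scene 320 264 [ 0.404 -0.285  0.069]
scene 376 228 [ 0.629 -0.216  0.025]
scene 362 250 [ 0.554 -0.251  0.011]
scene 393 236 [ 0.663 -0.247  0.002]
scene 450 60 [ 0.682 -0.336  0.477]
scene 340 70 [0.673 0.002 0.382]
scene 300 70 [0.701 0.244 0.322]
4.705882352941177
top 277 141 [ 0.676 -0.022  0.228]
top 277 155 [ 0.661 -0.012  0.161]
top 283 180 [ 0.605 -0.014  0.079]
top 347 160 [ 0.661 -0.248  0.001]
top 361 195 [ 0.506 -0.256  0.069]
top 374 221 [ 0.412 -0.277  0.07 ]
top 355 178 [ 0.566 -0.249  0.074]
top 285 110 [ 0.673 -0.06   0.407]
top 285 60 [ 0.674 -0.077  0.609]
```

View pics/scene0z.png

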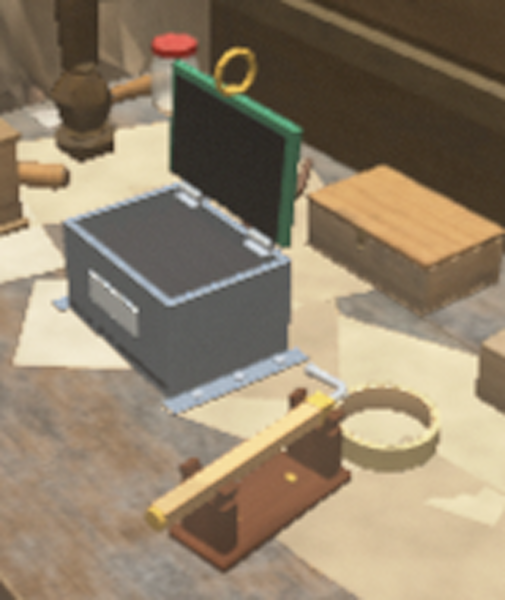

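View pics/top0z.png

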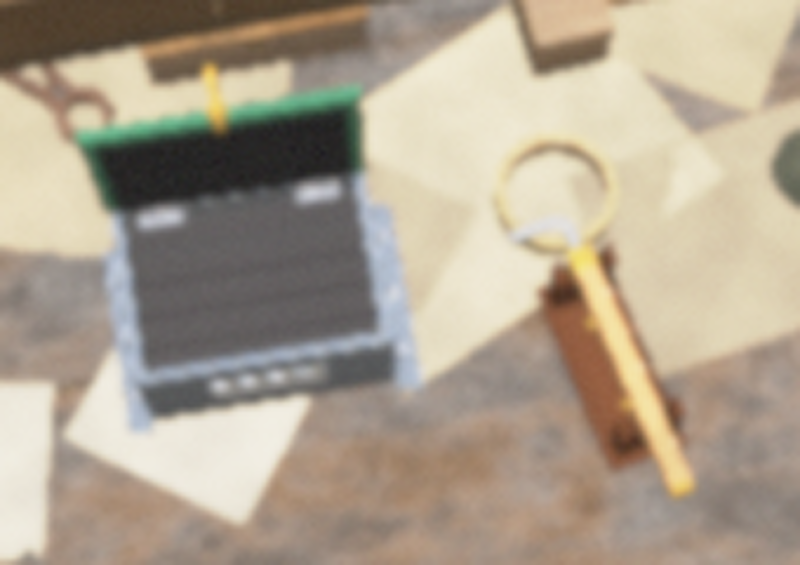

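```bash
python3 - <<'E'
import numpy as np,cv2
from h import cloud
for n in ['scene','top']:
    c=np.load(f'pics/{n}0.npy',allow_pickle=True).item()['c']; W=cloud(c); I=c['image'].astype(int)
    hsv=cv2.cvtColor(c['image'],cv2.COLOR_RGB2HSV)
    def sel(m,name):
        P=W[m]; print(n,name,len(P)); 
        if len(P): print('  med',np.median(P,0).round(4),'lo',np.percentile(P,3,axis=0).round(4),'hi',np.percentile(P,97,axis=0).round(4))
        return P
    box=lambda lo,hi: np.all((W>lo)&(W<hi),-1)
    yel=(hsv[...,0]>15)&(hsv[...,0]<32)&(hsv[...,1]>130)&(hsv[...,2]>130)
    P=sel(yel&box([.38,-.35,.05],[.65,-.2,.1]),'handle')
    x=P[:,:2]-P[:,:2].mean(0); u=np.linalg.svd(x,full_matrices=False)[2][0]; u*=np.sign(u[0]); print('  yaw',np.degrees(np.arctan2(u[1],u[0])), 'ext',np.percentile(x@u,[1,99])); print('  ends',P[:,:2].mean(0)+u*np.percentile(x@u,1),P[:,:2].mean(0)+u*np.percentile(x@u,99))
    P=sel(yel&box([.55,-.15,.18],[.8,.1,.32]),'ring')
    print(P.round(3)[::max(1,len(P)//12)])
    g=(hsv[...,0]>60)&(hsv[...,0]<95)&(hsv[...,1]>90)
    P=sel(g&box([.5,-.2,.08],[.8,.15,.3]),'green')
    sl=P[P[:,2]>np.percentile(P[:,2],60)]; print('  line fit top', np.polyfit(sl[:,1],sl[:,0],1))
    dark=(hsv[...,2]<90)&box([.6,-.2,.12],[.8,.15,.26]); P=sel(dark,'flapface')
    if len(P)>50:
        A=np.c_[P[:,1],P[:,2],np.ones(len(P))]; k=np.linalg.lstsq(A,P[:,0],rcond=None)[0]; print('  x=ay+bz+c',k)
    P=sel(box([.48,-.2,.09],[.72,.15,.112]),'venttop')
    P=sel(box([.45,-.2,-.01],[.9,.2,1]) ,'all')
    cab=box([.55,-.4,.27],[.75,.3,.6]); P=sel(cab,'cab')
E
```

```text
scene handle 50
  med [ 0.4091 -0.2745  0.0703] lo [ 0.401  -0.2877  0.0622] hi [ 0.5866 -0.2426  0.0742]
  yaw 9.914511505468184 ext [-0.09016987  0.10026104]
  ends [ 0.40030819 -0.28248887] [ 0.58789516 -0.24970074]
scene ring 54
  med [ 0.6684 -0.0211  0.2434] lo [ 0.6507 -0.0236  0.2282] hi [ 0.6887 -0.016   0.2644]
[[ 0.666 -0.021  0.265]
 [ 0.683 -0.017  0.26 ]
 [ 0.67  -0.021  0.262]
 [ 0.688 -0.019  0.253]
 [ 0.653 -0.021  0.257]
 [ 0.651 -0.019  0.251]
 [ 0.652 -0.018  0.248]
 [ 0.69  -0.022  0.239]
 [ 0.686 -0.023  0.238]
 [ 0.682 -0.02   0.232]
 [ 0.678 -0.02   0.23 ]
 [ 0.662 -0.018  0.23 ]
 [ 0.672 -0.023  0.23 ]
 [ 0.663 -0.021  0.229]]
scene green 82
  med [ 0.6673 -0.0436  0.2252] lo [ 0.6624 -0.1078  0.2228] hi [0.6728 0.0628 0.2274]
  line fit top [0.03379461 0.66833622]
scene flapface 1239
  med [ 0.6594 -0.0304  0.1733] lo [ 0.6543 -0.1034  0.1244] hi [0.6651 0.0576 0.2174]
  x=ay+bz+c [0.02270567 0.07700291 0.64686773]
scene venttop 711
  med [ 0.6038 -0.0327  0.0988] lo [ 0.5377 -0.1081  0.0906] hi [0.6653 0.0698 0.1091]
scene all 22645
  med [ 0.674  -0.0619  
[... 699 characters left out ...]
]
 [ 0.667 -0.014  0.223]
 [ 0.651 -0.017  0.256]
 [ 0.651 -0.017  0.25 ]
 [ 0.652 -0.019  0.248]]
top green 130
  med [ 0.6661 -0.0285  0.2235] lo [ 0.663  -0.0982  0.2159] hi [0.669  0.0646 0.2305]
  line fit top [0.02105036 0.6666719 ]
top flapface 767
  med [ 0.6604 -0.0167  0.1728] lo [ 0.6558 -0.0959  0.1254] hi [0.6649 0.062  0.2152]
  x=ay+bz+c [0.02651771 0.06744528 0.64920835]
top venttop 505
  med [ 0.5841 -0.0138  0.1013] lo [ 0.5388 -0.1046  0.0905] hi [0.6634 0.0722 0.1086]
top all 37685
  med [0.679  0.0154 0.5222] lo [ 4.833e-01 -1.859e-01 -3.000e-04] hi [0.8021 0.1896 0.7865]
top cab 18187
  med [ 0.6801 -0.0359  0.4835] lo [ 0.6704 -0.378   0.3038] hi [0.6918 0.2828 0.5944]
```

```bash
cat >> h.py <<'E'
def rows(goals,w,s=None):
    """goals: list of (x,y,z,yaw_deg[,tilt_deg about pole y]) world; tool down; relative to sensed pose"""
    s=s or bot.sense(); p=np.array(s['eef_pos']); R0=R.from_euler('xyz',s['ee_rot'],degrees=True)
    out=[]
    for g in goals:
        Rg=R.from_euler('xyz',[180,g[4] if len(g)>4 else 0,g[3]],degrees=True)
        d=R0.inv().apply(np.array(g[:3])-p)*100; r=(R0.inv()*Rg).as_rotvec()
        out.append([round(float(v),2) for v in d]+[round(float(v),3) for v in r]+[w])
    print(str(out).replace(' ',''))
def interp(a,b,n): return [tuple(np.array(a)+(np.array(b)-np.array(a))*i/n) for i in range(1,n+1)]
E
python3 - <<'E'
from h import *
a=(.142,.557,.225,165.7); b=(.4,.3,.33,95); c=(.46,-.1,.33,50); d=(.5,-.262,.24,9.5)
rows(interp(a,b,8),8.5)
E
```

```text
[[-3.91,-2.27,-1.38,-0.002,0.0,0.154,8.5],[-7.83,-4.59,-2.69,-0.002,0.0,0.308,8.5],[-11.75,-6.91,-4.0,-0.002,0.0,0.463,8.5],[-15.67,-9.23,-5.31,-0.002,0.0,0.617,8.5],[-19.59,-11.54,-6.62,-0.002,0.001,0.771,8.5],[-23.5,-13.86,-7.92,-0.002,0.001,0.925,8.5],[-27.42,-16.18,-9.23,-0.002,0.001,1.08,8.5],[-31.34,-18.5,-10.54,-0.002,0.001,1.234,8.5]]
```

```bash
python3 -m jog '[[-3.9,-2.3,-1.4,0,0,0.154,8.5],[-7.8,-4.6,-2.7,0,0,0.308,8.5],[-11.7,-6.9,-4.0,0,0,0.463,8.5],[-15.7,-9.2,-5.3,0,0,0.617,8.5],[-19.6,-11.5,-6.6,0,0,0.77,8.5],[-23.5,-13.9,-7.9,0,0,0.925,8.5],[-27.4,-16.2,-9.2,0,0,1.08,8.5],[-31.3,-18.5,-10.5,0,0,1.234,8.5]]'
python3 - <<'E'
from h import *
b=(.4,.3,.33,95); c=(.46,-.1,.33,50); d=(.5,-.262,.24,9.5)
rows(interp(b,c,8),8.5)
E
```

```text
clock: 1.1
eef_pos: [0.4003, 0.2992, 0.3302]
ee_rot: [-180.0, 0.0, 94.7]
wrist_force: [1.2, -0.1, -0.6]
width: 0.085
[[-4.96,0.31,0.02,-0.001,0.0,0.093,8.5],[-10.01,0.65,0.02,-0.001,0.0,0.191,8.5],[-15.05,0.99,0.02,-0.001,0.0,0.289,8.5],[-20.1,1.33,0.02,-0.001,0.0,0.387,8.5],[-25.14,1.67,0.02,-0.001,0.0,0.486,8.5],[-30.19,2.0,0.02,-0.001,0.0,0.584,8.5],[-35.23,2.34,0.02,-0.001,0.0,0.682,8.5],[-40.27,2.68,0.02,-0.001,0.0,0.78,8.5]]
```

```bash
python3 -m jog '[[-5,0.3,0,0,0,0.1,8.5],[-10,0.65,0,0,0,0.2,8.5],[-15,1,0,0,0,0.29,8.5],[-20,1.3,0,0,0,0.387,8.5],[-25,1.7,0,0,0,0.486,8.5],[-30,2,0,0,0,0.584,8.5],[-35,2.3,0,0,0,0.682,8.5],[-40,2.7,0,0,0,0.78,8.5]]'
python3 - <<'E'
from h import *
c=(.46,-.1,.33,50); d=(.49,-.262,.26,9.5)
rows(interp(c,d,5),8.5)
E
```

```text
clock: 2.1
eef_pos: [0.4611, -0.0972, 0.3298]
ee_rot: [-180.0, 0.0, 50.1]
wrist_force: [0.8, 0.8, 0.1]
width: 0.0848
[[-2.39,2.64,1.38,-0.001,0.0,0.143,8.5],[-4.49,5.18,2.78,-0.001,0.0,0.284,8.5],[-6.59,7.72,4.18,-0.001,0.0,0.426,8.5],[-8.69,10.26,5.58,-0.001,0.0,0.567,8.5],[-10.79,12.8,6.97,-0.001,0.0,0.709,8.5]]
```

```bash
python3 -m jog '[[-2.4,2.6,1.4,0,0,0.143,8.5],[-4.5,5.2,2.8,0,0,0.284,8.5],[-6.6,7.7,4.2,0,0,0.426,8.5],[-8.7,10.3,5.6,0,0,0.567,8.5],[-10.8,12.8,7,0,0,0.709,8.5],[-10.8,12.8,7,0,0,0.709,8.5]]'
python3 - <<'E'
from h import *
c,s=snap('wrist','w1'); print(c['hand_eye'],c['vfov'],c['cx'],c['cy'],s['eef_pos'],s['ee_rot'])
snap('scene','s1')
E
```

```text
clock: 2.85
eef_pos: [0.4902, -0.2621, 0.258]
ee_rot: [-179.9, 0.2, 9.5]
wrist_force: [0.7, 0.3, -0.1]
width: 0.085
[[ 3.25918452e-04 -9.47246467e-01 -3.20505888e-01  8.24812295e-02]
 [ 9.99999664e-01  6.76155420e-05  8.17051320e-04  1.08804176e-03]
 [-7.52277797e-04 -3.20506047e-01  9.47246171e-01 -1.49137068e-01]
 [ 0.00000000e+00  0.00000000e+00  0.00000000e+00  1.00000000e+00]] 65.70646984690485 319.758438068105 200.29297688333136 [ 0.49022883 -0.26207203  0.25801201] [-1.79894358e+02  1.62630272e-01  9.51793064e+00]
```

View pics/w1.png

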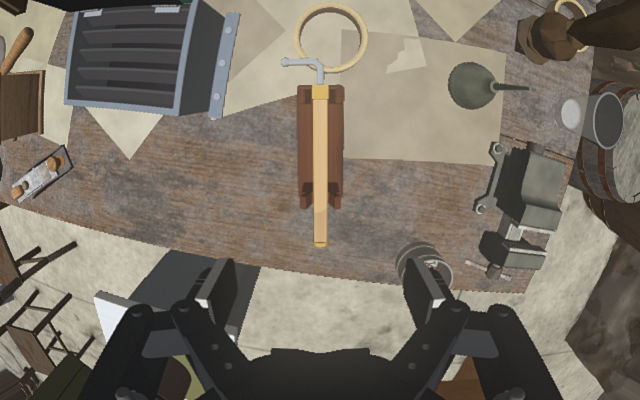

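```bash
cat >> h.py <<'E'
def wcloud(c,s):
    h,w=c['depth'].shape; f=h/2/np.tan(np.radians(c['vfov'])/2)
    v,u=np.mgrid[:h,:w]; x=(u-c['cx']);y=(v-c['cy']); r=np.hypot(x,y)+1e-9; th=r/f
    d=c['depth']; t=np.tan(th)*d
    P=np.stack([x/r*t,y/r*t,d],-1); H=np.array(c['hand_eye'])
    P=P@H[:3,:3].T+H[:3,3]
    return P@R.from_euler('xyz',s['ee_rot'],degrees=True).as_matrix().T+np.array(s['eef_pos'])
E
python3 - <<'E'
from h import *
d=np.load('pics/w1.npy',allow_pickle=True).item(); W=wcloud(d['c'],d['s'])
for u,v in [(320,90),(320,120),(320,180),(320,240),(320,244),(313,180),(326,180),(314,120),(326,120),(285,62),(303,62),(320,62),(321,75),(300,200),(340,200),(301,90),(340,90),(250,150),(220,60),(215,118)]: print(u,v,W[v,u].round(4))
m=np.all((W>[.38,-.3,.067])&(W<[.6,-.22,.078]),-1); P=W[m]; x=P[:,:2]-P[:,:2].mean(0); u=np.linalg.svd(x,full_matrices=False)[2][0]; u*=np.sign(u[0]); t=x@u; q=x@np.array([-u[1],u[0]])
print(len(P),np.degrees(np.arctan2(u[1],u[0])),P.mean(0),np.percentile(t,[0,1,99,100]),np.percentile(q,[1,50,99]))
k=(t>-.08)&(t<.06); a=np.polyfit(t[k],q[k],1); print(a, np.median(P[k,2]))
E
```

```text
320 90 [ 0.5811 -0.2481  0.0724]
320 120 [ 0.5491 -0.2535  0.0719]
320 180 [ 0.4829 -0.2646  0.0713]
320 240 [ 0.4093 -0.277   0.0711]
320 244 [ 0.4044 -0.2778  0.0722]
313 180 [ 0.4649 -0.2582  0.0095]
326 180 [ 0.4841 -0.2712  0.0716]
314 120 [ 0.5478 -0.2471  0.0694]
326 120 [ 0.5501 -0.2599  0.0705]
285 62 [ 0.6059 -0.2061  0.0696]
303 62 [ 0.6088 -0.225   0.0675]
320 62 [ 0.6119 -0.2429  0.0659]
321 75 [ 0.5977 -0.2464  0.0669]
300 200 [ 0.4551 -0.2459  0.0695]
340 200 [ 0.463  -0.2913  0.0702]
301 90 [ 0.578  -0.2281  0.0704]
340 90 [ 0.5848 -0.269   0.0722]
250 150 [ 4.902e-01 -1.677e-01  3.000e-04]
220 60 [ 0.6061 -0.1119  0.0066]
215 118 [ 0.5278 -0.1143  0.0029]
2835 9.8898226258757 [ 0.50478066 -0.26110209  0.07115738] [-0.10584907 -0.10260255  0.08417758  0.09626188] [-2.24925726e-02 -3.34019043e-05  2.22127756e-02]
[-0.00197793 -0.00010551] 0.07117419862747659
```

```bash
python3 - <<'E'
from h import *
rows(interp((.49,-.262,.258,9.55),(.512,-.2597,.061,9.55),5),8.5)
E
```

```text
[[0.38,0.21,4.09,-0.002,0.001,0.003,8.5],[0.82,0.24,8.03,-0.002,0.001,0.003,8.5],[1.27,0.28,11.97,-0.002,0.001,0.003,8.5],[1.71,0.31,15.9,-0.002,0.001,0.003,8.5],[2.16,0.35,19.84,-0.002,0.001,0.003,8.5]]
```

```bash
python3 - <<'E'
from h import *
s=bot.sense(); print(s['eef_pos'],s['ee_rot'],s['clock'])
E
```

```text
[ 0.49039432 -0.26018081  0.25947352] [-1.79903749e+02  6.65170939e-02  9.69711849e+00] 2.95
```

```bash
python3 -m jog '[[0.4,0.2,4,0,0,0,8.5],[0.8,0.25,8,0,0,0,8.5],[1.2,0.3,11,0,0,0,8.5],[1.7,0.3,12,0,0,0,8.5],[2.1,0.3,12,0,0,0,8.5],[2.1,0.3,12,0,0,0,8.5]]'
python3 - <<'E'
from h import *
s=bot.sense(); print(s['eef_pos'],s['ee_rot'],s['clock'])
c,s=snap('wrist','w2')
W=wcloud(c,s); I=c['image']
m=np.all((W>[.4,-.31,.0695])&(W<[.585,-.22,.078]),-1)
hsv=cv2.cvtColor(I,cv2.COLOR_RGB2HSV); m&=(hsv[...,2]>140)
P=W[m]; print(len(P)); 
for x0 in np.arange(.43,.59,.02):
    q=P[abs(P[:,0]-x0)<.004]
    if len(q): print(round(x0,3),len(q),((q[:,1].min()+q[:,1].max())/2).round(4),np.ptp(q[:,1]).round(4),np.median(q[:,2]).round(4))
s=bot.sense(); print(s['eef_pos'],s['ee_rot'],s['clock'])
E
```

```text
clock: 3.7
eef_pos: [0.5135, -0.2602, 0.1418]
ee_rot: [179.9, -0.1, 9.7]
wrist_force: [-0.0, -0.6, 0.3]
width: 0.0851
[ 0.51353976 -0.26022527  0.14175211] [ 1.79880842e+02 -1.40918263e-01  9.72789462e+00] 3.7
4240
0.43 127 -0.2732 0.0163 0.0712
0.45 150 -0.2704 0.0166 0.0711
0.47 163 -0.2669 0.0161 0.0712
0.49 181 -0.264 0.0164 0.0713
0.51 198 -0.2601 0.0166 0.0711
0.53 218 -0.2568 0.0162 0.0712
0.55 234 -0.2537 0.0165 0.0712
0.57 251 -0.2497 0.0178 0.0715
[ 0.51323891 -0.2603145   0.1417316 ] [ 1.79883547e+02 -1.30693934e-01  9.70784629e+00] 3.75
```

View pics/w2.png

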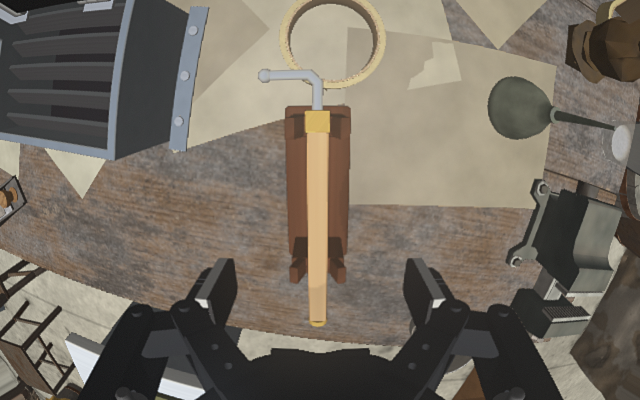

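```bash
python3 -m jog '[[-0.1,-0.05,4,0,0,0,8.5],[-0.1,-0.05,7,0,0,0,8.5],[-0.1,-0.05,8.1,0,0,0,8.5],[-0.1,-0.05,8.1,0,0,0,5],[-0.1,-0.05,8.1,0,0,0,1],[-0.1,-0.05,8.1,0,0,0,1],[-0.1,-0.05,8.1,0,0,0,1],[-0.1,-0.05,8.1,0,0,0,1]]' 50; python3 -m jog '[[0,0,0,0,0,0,1],[0,0,0,0,0,0,1],[0,0,0,0,0,0,1]]' 50
python3 - <<'E'
from h import *
s=bot.sense(); print(s['eef_pos'],s['ee_rot'],s['clock'])
E
```

```text
clock: 4.75
eef_pos: [0.5116, -0.2599, 0.0602]
ee_rot: [179.9, -0.1, 9.7]
wrist_force: [-0.8, 0.5, 5.5]
width: 0.0142
clock: 5.12
eef_pos: [0.5116, -0.2599, 0.0602]
ee_rot: [179.9, -0.1, 9.7]
wrist_force: [-1.2, 0.8, 4.8]
width: 0.0135
[ 0.51156651 -0.2599092   0.06021629] [ 1.79931293e+02 -7.80547983e-02  9.67510364e+00] 5.125
```

```bash
python3 -m jog '[[0,0,-1,0,0,0,1],[0,0,-2.5,0,0,0,1],[0,0,-5,0,0,0,1],[0,0,-9,0,0,0,1],[0,0,-14,0,0,0,1],[0,0,-18.2,0,0,0,1],[0,0,-18.2,0,0,0,1]]'
python3 - <<'E'
from h import *
s=bot.sense(); print(s['eef_pos'],s['ee_rot'],s['clock'])
rows(interp((*s['eef_pos'],9.7),(.568,-.1086,.242,-1.4),4),1)
E
```

```text
clock: 6.0
eef_pos: [0.5133, -0.261, 0.2463]
ee_rot: [179.6, -0.4, 9.7]
wrist_force: [-0.0, -0.7, -0.7]
width: 0.0143
[ 0.51333156 -0.26098687  0.24634193] [179.62980726  -0.42530674   9.67409274] 6.0
[[1.99,-3.53,0.1,0.006,-0.008,0.048,1],[3.97,-7.05,0.2,0.006,-0.008,0.096,1],[5.96,-10.58,0.3,0.006,-0.008,0.145,1],[7.95,-14.11,0.4,0.006,-0.008,0.193,1]]
```

```bash
python3 -m jog '[[2,-3.5,0,0,0,0.048,1],[4,-7,0,0,0,0.096,1],[6,-10.5,0,0,0,0.145,1],[7.5,-13,0,0,0,0.18,1],[8,-14.1,0,0,0,0.193,1],[8,-14.1,0,0,0,0.193,1],[8,-14.1,0,0,0,0.193,1]]'
python3 - <<'E'
from h import *
s=bot.sense(); print(s['eef_pos'],s['ee_rot'],s['clock'])
c,s=snap('wrist','w3'); c2,_=snap('scene','s3');c3,_=snap('top','t3')
s=bot.sense(); print(s['eef_pos'],s['ee_rot'],s['clock'])
z=c2['image'][90:220,280:440,::-1]; cv2.imwrite('pics/s3z.png',cv2.resize(z,None,fx=4.5,fy=4.5,interpolation=cv2.INTER_CUBIC))
E
```

```text
clock: 6.88
eef_pos: [0.5656, -0.1081, 0.2408]
ee_rot: [180.0, 0.0, -1.4]
wrist_force: [-0.6, 0.3, -0.3]
width: 0.014
[ 0.56561862 -0.10808769  0.24081874] [ 1.79967923e+02  4.98811869e-02 -1.40693163e+00] 6.875
[ 0.56585661 -0.10821171  0.2411059 ] [ 1.79982523e+02  6.50155320e-03 -1.45930953e+00] 7.025
```

View pics/w3.png

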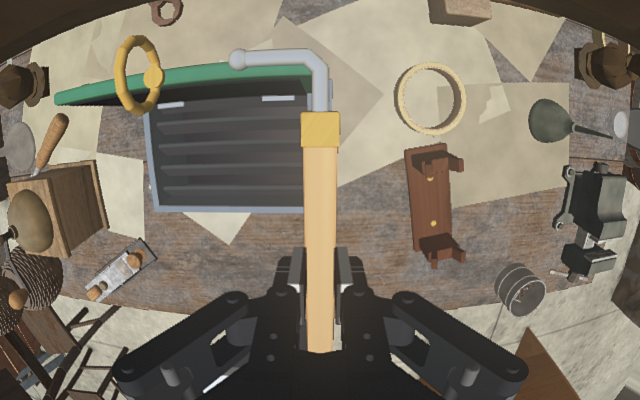

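View pics/s3z.png

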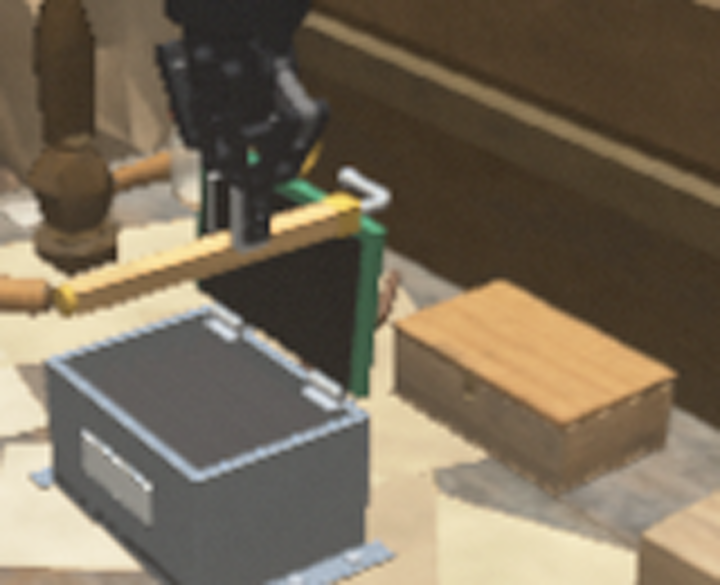

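```bash
python3 - <<'E'
from h import *
d=np.load('pics/w3.npy',allow_pickle=True).item(); c=d['c'];W=wcloud(c,d['s'])
hsv=cv2.cvtColor(c['image'],cv2.COLOR_RGB2HSV)
yel=(hsv[...,0]>12)&(hsv[...,0]<32)&(hsv[...,1]>120)&np.all((W>[.62,-.06,.2])&(W<[.72,.04,.29]),-1)
P=W[yel]; print('ring',len(P),np.percentile(P,[1,50,99],axis=0).round(4))
# circle fit in xz
A=np.c_[2*P[:,0],2*P[:,2],np.ones(len(P))]; k=np.linalg.lstsq(A,(P[:,[0,2]]**2).sum(1),rcond=None)[0]; print('circ',k[:2],np.sqrt(k[2]+k[0]**2+k[1]**2))
for lo,hi in [((.65,-.105,.22),(.69,-.09,.27)),((.65,-.09,.22),(.69,-.08,.27)),((.65,-.08,.22),(.69,-.07,.27)),((.65,-.07,.22),(.69,-.055,.27))]:
    m=np.all((W>lo)&(W<hi),-1)&(hsv[...,1]<70); P=W[m]
    if len(P): print('hook',len(P),np.percentile(P,[2,50,98],axis=0).round(4).tolist())
for u,v in [(320,120),(320,200),(320,300),(320,340),(319,85)]: print(W[v,u].round(4))
g=(hsv[...,0]>60)&(hsv[...,0]<95)&(hsv[...,1]>90)&np.all((W>[.6,-.12,.2])&(W<[.72,.1,.24]),-1); P=W[g]; print('green',len(P),np.polyfit(P[:,1],P[:,0],1),np.percentile(P,[2,50,98],axis=0).round(3))
E
```

```text
ring 1874 [[ 0.6499 -0.0241  0.2262]
 [ 0.6686 -0.02    0.2478]
 [ 0.6891 -0.0134  0.2649]]
circ [0.66961107 0.24562638] 0.01827491117057498
hook 617 [[0.6613, -0.1047, 0.2225], [0.6682, -0.0977, 0.2467], [0.673, -0.0903, 0.2486]]
hook 395 [[0.6617, -0.0898, 0.222], [0.6686, -0.085, 0.2467], [0.6733, -0.0801, 0.2487]]
hook 425 [[0.662, -0.0797, 0.2222], [0.6688, -0.0752, 0.2475], [0.6742, -0.0705, 0.2497]]
hook 51 [[0.662, -0.0699, 0.221], [0.6626, -0.0647, 0.2229], [0.6724, -0.0559, 0.2472]]
[ 0.6391 -0.1112  0.2531]
[ 0.6016 -0.1103  0.2516]
[ 0.5443 -0.1089  0.2526]
[ 0.5127 -0.1082  0.2521]
[ 0.6549 -0.1111  0.2468]
green 2037 [0.02150889 0.66865483] [[ 0.665 -0.087  0.223]
 [ 0.668 -0.008  0.225]
 [ 0.674  0.066  0.227]]
```

```bash
python3 -m jog '[[0,-1.5,0,0,0,0,1],[0,-3,0,0,0,0,1],[0,-4.5,0,0,0,0,1],[0,-5.7,0,0,0,0,1],[0,-6.9,0,0,0,0,1],[0,-6.9,0,0,0,0,1],[0,-6.9,0,0,0,0,1]]'
python3 - <<'E'
from h import *
s=bot.sense(); print(s['eef_pos'],s['ee_rot'],s['clock'])
c,s=snap('wrist','w4'); cv2.imwrite('pics/w4z.png',cv2.resize(c['image'][20:220,200:420,::-1],None,fx=3,fy=3))
W=wcloud(c,s);hsv=cv2.cvtColor(c['image'],cv2.COLOR_RGB2HSV)
yel=(hsv[...,0]>12)&(hsv[...,0]<32)&(hsv[...,1]>120)&np.all((W>[.645,-.06,.2])&(W<[.72,.04,.29]),-1)
P=W[yel]; print('ring',len(P),np.percentile(P,[1,50,99],axis=0).round(4))
m=np.all((W>[.65,-.04,.235])&(W<[.69,.03,.27]),-1)&(hsv[...,1]<70); P=W[m]
print('hook',len(P),np.percentile(P,[2,50,98],axis=0).round(4).tolist())
s=bot.sense(); print(s['eef_pos'],s['ee_rot'],s['wrist_force'])
E
```

```text
clock: 7.9
eef_pos: [0.5679, -0.0383, 0.2411]
ee_rot: [180.0, 0.0, -1.4]
wrist_force: [-0.4, -0.4, -0.7]
width: 0.014
[ 0.56787078 -0.03826047  0.24108371] [ 1.79973618e+02  1.30739650e-03 -1.36755645e+00] 7.9
ring 1552 [[ 0.649  -0.0236  0.2278]
 [ 0.6665 -0.0189  0.2596]
 [ 0.688  -0.0154  0.2655]]
hook 1471 [[0.6526, -0.0397, 0.2442], [0.6703, -0.0255, 0.2474], [0.6758, -0.0008, 0.2497]]
[ 0.56787593 -0.03846162  0.24109254] [ 1.79978720e+02  2.86645497e-04 -1.39083785e+00] [-0.15509841 -0.85935853 -0.43074587]
```

View pics/w4z.png

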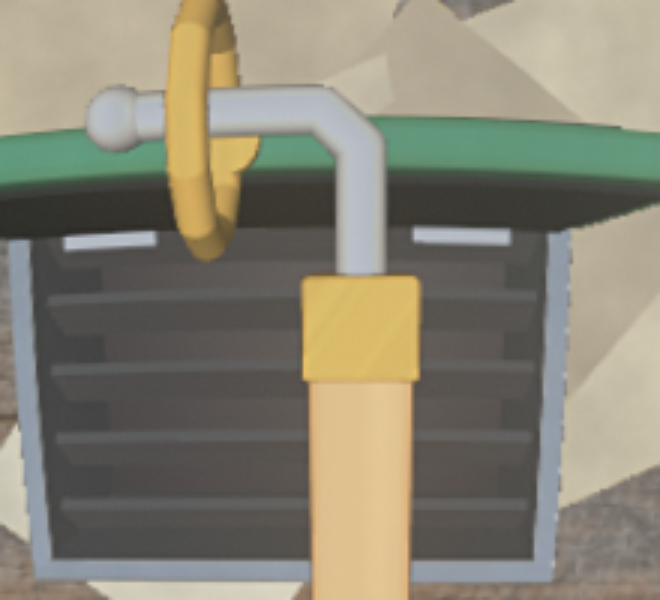

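```bash
python3 - <<'E'
import numpy as np
prev=np.array([10.,138.])
for blk in [np.arange(91,66,-3.2),np.arange(66-.5,41,-3.2),np.arange(41-.5,16,-3.2),]:
    out=[]
    for th in blk[:8]:
        t=np.radians(th);p=np.array([-137*np.cos(t),137*np.sin(t)]);d=(p-prev)/10;out.append([round(d[0],2),0,round(-d[1],2)])
    print(blk[:8]);print(out);prev=p
E
```

```text
[91.  87.8 84.6 81.4 78.2 75.  71.8 68.6]
[[np.float64(-0.76), 0, np.float64(0.1)], [np.float64(-1.53), 0, np.float64(0.11)], [np.float64(-2.29), 0, np.float64(0.16)], [np.float64(-3.05), 0, np.float64(0.25)], [np.float64(-3.8), 0, np.float64(0.39)], [np.float64(-4.55), 0, np.float64(0.57)], [np.float64(-5.28), 0, np.float64(0.79)], [np.float64(-6.0), 0, np.float64(1.04)]]
[65.5 62.3 59.1 55.9 52.7 49.5 46.3 43.1]
[[np.float64(-0.68), 0, np.float64(0.29)], [np.float64(-1.37), 0, np.float64(0.63)], [np.float64(-2.04), 0, np.float64(1.0)], [np.float64(-2.68), 0, np.float64(1.41)], [np.float64(-3.3), 0, np.float64(1.86)], [np.float64(-3.9), 0, np.float64(2.34)], [np.float64(-4.47), 0, np.float64(2.85)], [np.float64(-5.0), 0, np.float64(3.39)]]
[40.5 37.3 34.1 30.9 27.7 24.5 21.3 18.1]
[[np.float64(-0.41), 0, np.float64(0.46)], [np.float64(-0.89), 0, np.float64(1.06)], [np.float64(-1.34), 0, np.float64(1.68)], [np.float64(-1.75), 0, np.float64(2.33)], [np.float64(-2.13), 0, np.float64(2.99)], [np.float64(-2.46), 0, np.float64(3.68)], [np.float64(-2.76), 0, np.float64(4.38)], [np.float64(-3.02), 0, np.float64(5.1)]]
```

```bash
python3 -m jog '[[-0.76,0,0.1,0,0,0,1],[-1.5,0,0.1,0,0,0,1],[-2.3,0,0.15,0,0,0,1],[-3.05,0,0.25,0,0,0,1],[-3.8,0,0.4,0,0,0,1],[-4.55,0,0.57,0,0,0,1],[-5.3,0,0.8,0,0,0,1],[-6,0,1.04,0,0,0,1]]'
python3 - <<'E'
from h import *
s=bot.sense(); print(s['eef_pos'],s['ee_rot'],s['wrist_force'])
c,s=snap('wrist','w5'); cv2.imwrite('pics/w5z.png',cv2.resize(c['image'][20:220,200:420,::-1],None,fx=3,fy=3))
E
```

```text
clock: 8.95
eef_pos: [0.5073, -0.0366, 0.2306]
ee_rot: [-180.0, -0.0, -1.4]
wrist_force: [1.0, -0.1, -1.6]
width: 0.0139
[ 0.50734649 -0.03664324  0.23056741] [-1.79995757e+02 -2.44395723e-03 -1.38521540e+00] [ 0.95238156 -0.11921534 -1.64121341]
```

View pics/w5z.png

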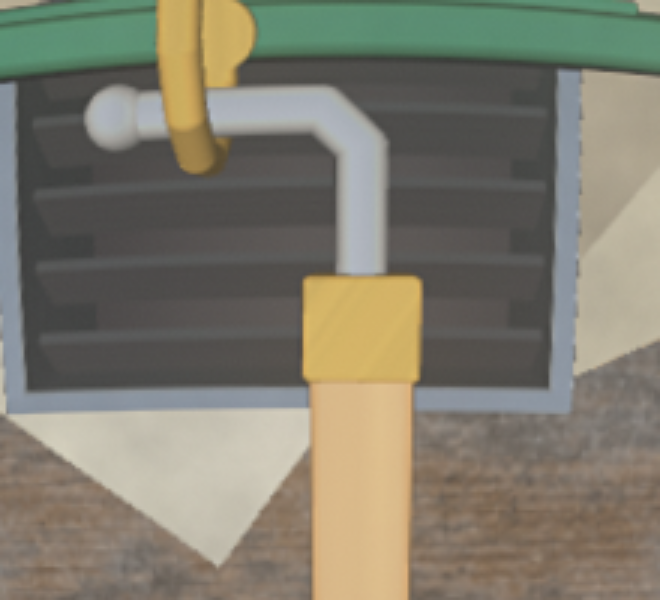

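The hook (finger at about row 110 of the crop) is pulling the ring and the flap follows. Continuing.

```bash
python3 -m jog '[[-0.68,0,0.3,0,0,0,1],[-1.37,0,0.63,0,0,0,1],[-2.04,0,1,0,0,0,1],[-2.68,0,1.4,0,0,0,1],[-3.3,0,1.86,0,0,0,1],[-3.9,0,2.34,0,0,0,1],[-4.47,0,2.85,0,0,0,1],[-5,0,3.4,0,0,0,1]]'
python3 - <<'E'
from h import *
s=bot.sense(); print(s['eef_pos'],s['ee_rot'],s['wrist_force'],s['q'])
c,s=snap('wrist','w6'); cv2.imwrite('pics/w6z.png',cv2.resize(c['image'][20:220,200:420,::-1],None,fx=3,fy=3))
E
```

```text
clock: 10.0
eef_pos: [0.4575, -0.0355, 0.1964]
ee_rot: [180.0, 0.0, -1.4]
wrist_force: [0.6, 0.9, -1.4]
width: 0.0134
[ 0.45746774 -0.03549284  0.19637328] [ 1.79999475e+02  2.03573793e-03 -1.38676496e+00] [ 0.58211502  0.93711791 -1.3732492 ] [-9.71274062e+00  9.81330711e+00  1.01881666e+02 -8.75959285e-04
  6.83069655e+01  8.16743481e+01]
```

View pics/w6z.png

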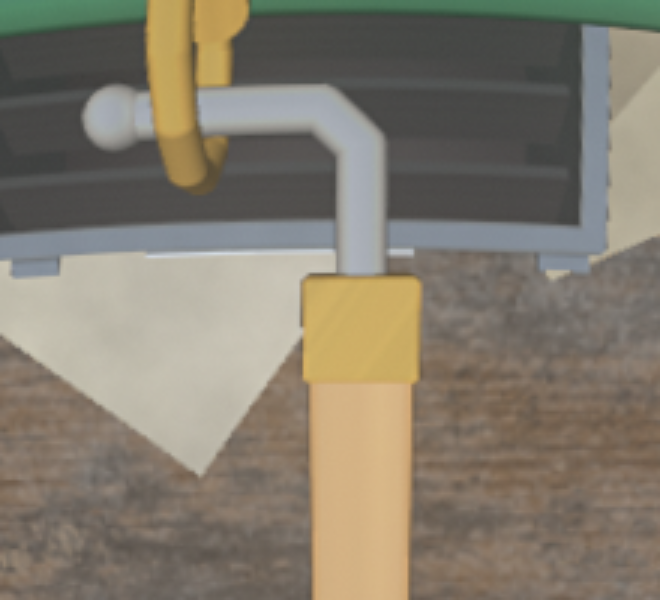

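```bash
python3 -m jog '[[-0.41,0,0.46,0,0,0,1],[-0.9,0,1.06,0,0,0,1],[-1.34,0,1.68,0,0,0,1],[-1.75,0,2.33,0,0,0,1],[-2.13,0,3,0,0,0,1],[-2.46,0,3.68,0,0,0,1],[-2.76,0,4.38,0,0,0,1],[-3,0,5.1,0,0,0,1]]'
python3 - <<'E'
from h import *
s=bot.sense(); print(s['eef_pos'],s['ee_rot'],s['wrist_force'],s['q'])
c,s=snap('wrist','w7'); cv2.imwrite('pics/w7z.png',cv2.resize(c['image'][20:220,200:420,::-1],None,fx=3,fy=3))
c,s=snap('scene','s7'); cv2.imwrite('pics/s7z.png',cv2.resize(c['image'][100:260,240:420,::-1],None,fx=3.5,fy=3.5))
prev=np.array([-137*np.cos(np.radians(18.1)),137*np.sin(np.radians(18.1))])
for th in [15.5,13,10.5,8,5.5,3,1,-1,-3,-4.5,-5.5]:
    t=np.radians(th);print(th,np.round(np.array([-137*np.cos(t)-prev[0],prev[1]-137*np.sin(t)])/10,2))
E
```

```text
clock: 11.05
eef_pos: [0.4276, -0.0348, 0.1452]
ee_rot: [-180.0, 0.0, -1.4]
wrist_force: [0.6, 0.2, 0.4]
width: 0.0139
[ 0.42756735 -0.03475093  0.14519649] [-1.79997160e+02  1.65295307e-02 -1.38660821e+00] [0.60718745 0.15091127 0.41932697] [-1.02922899e+01  1.09099358e+01  1.09380589e+02  2.85318893e-04
  5.97262446e+01  8.10941749e+01]
15.5 [-0.18  0.6 ]
13 [-0.33  1.17]
10.5 [-0.45  1.76]
8 [-0.54  2.35]
5.5 [-0.61  2.94]
3 [-0.66  3.54]
1 [-0.68  4.02]
-1 [-0.68  4.5 ]
-3 [-0.66  4.97]
-4.5 [-0.64  5.33]
-5.5 [-0.61  5.57]
```

View pics/w7z.png

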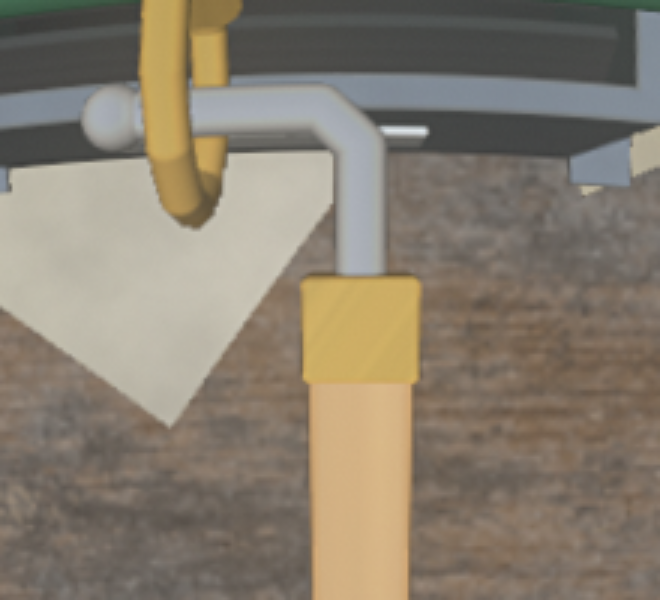

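View pics/s7z.png

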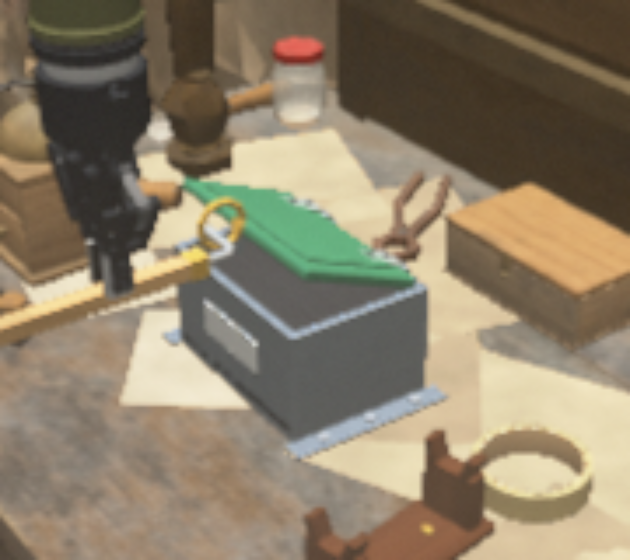

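```bash
python3 -m jog '[[-0.18,0,0.6,0,0,0,1],[-0.33,0,1.17,0,0,0,1],[-0.45,0,1.76,0,0,0,1],[-0.54,0,2.35,0,0,0,1],[-0.6,0,2.9,0,0,0,1],[-0.64,0,3.4,0,0,0,1],[-0.66,0,3.8,0,0,0,1],[-0.66,0,4.1,0,0,0,1]]'
python3 -m jog '[[0,0,0.2,0,0,0,1],[0,0,0.4,0,0,0,1],[0,0,0.6,0,0,0,1],[0,0,0.75,0,0,0,1]]'
```

```text
clock: 12.15
eef_pos: [0.4211, -0.0346, 0.1044]
ee_rot: [-180.0, 0.0, -1.4]
wrist_force: [0.3, -0.3, 0.2]
width: 0.0138
clock: 12.65
eef_pos: [0.4214, -0.0346, 0.0971]
ee_rot: [-180.0, -0.0, -1.4]
wrist_force: [0.2, 0.3, 0.0]
width: 0.0136
```

```bash
cat > m.py <<'E'
from h import *
import sys
n=sys.argv[1]
c,s=snap('wrist','w'+n); c2,_=snap('scene','s'+n)
a=cv2.resize(c['image'][20:220,200:420,::-1],(440,400)); b=cv2.resize(c2['image'][110:230,260:390,::-1],(433,400),interpolation=cv2.INTER_CUBIC)
cv2.imwrite(f'pics/m{n}.png',cv2.resize(np.hstack([a,b]),(800,366)))
W=cloud(c2);hsv=cv2.cvtColor(c2['image'],cv2.COLOR_RGB2HSV)
g=(hsv[...,0]>60)&(hsv[...,0]<95)&(hsv[...,1]>90)&np.all((W>[.5,-.15,.08])&(W<[.72,.1,.24]),-1);P=W[g]
k=np.linalg.lstsq(np.c_[P[:,:2],np.ones(len(P))],P[:,2],rcond=None)[0]; print('flap',len(P),'slope deg',np.degrees(np.arctan(k[:2])),'z@hinge,edge',k@[.66,-.02,1],k@[.543,-.02,1])
r=(hsv[...,0]>15)&(hsv[...,0]<32)&(hsv[...,1]>130)&np.all((W>[.49,-.05,.08])&(W<[.6,.03,.2]),-1); print('ring',np.percentile(W[r],[3,50,97],axis=0).round(3))
s=bot.sense();print(s['eef_pos'],s['wrist_force'],s['clock'])
E
python3 m.py 8
```

```text
flap 1120 slope deg [-2.39830401  0.2150958 ] z@hinge,edge 0.1134397363790246 0.11834001993496182
ring [[ 0.491 -0.047  0.097]
 [ 0.512 -0.018  0.111]
 [ 0.541 -0.013  0.134]]
[ 0.42124747 -0.03461816  0.09711122] [ 1.03434663 -0.54735731 -1.0039129 ] 12.75
```

View pics/m8.png

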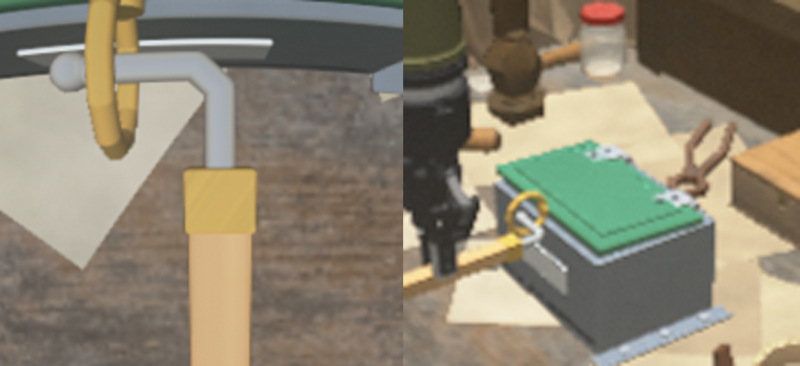

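```bash
python3 -m jog '[[0,0,0.15,0,0,0,1],[0,0,0.3,0,0,0,1],[0,0,0.45,0,0,0,1],[0,0,0.6,0,0,0,1]]'; python3 m.py 9;  python3 -m jog '[[0,0,0.1,0,0,0,1],[0,0,0.2,0,0,0,1],[0,0,0.2,0,0,0,1]]'; python3 m.py 10
```

```text
clock: 13.25
eef_pos: [0.4213, -0.0346, 0.0911]
ee_rot: [180.0, -0.0, -1.4]
wrist_force: [0.0, -0.4, -1.0]
width: 0.0135
flap 1155 slope deg [0.17281275 0.17488687] z@hinge,edge 0.11349402354425772 0.11314113274205856
ring [[ 0.491 -0.049  0.09 ]
 [ 0.509 -0.018  0.106]
 [ 0.54  -0.014  0.127]]
[ 0.4211315  -0.03460627  0.09102267] [-0.10812175 -0.93780489  0.72520657] 13.35
clock: 13.72
eef_pos: [0.4212, -0.0346, 0.0892]
ee_rot: [-180.0, 0.0, -1.4]
wrist_force: [-0.5, -0.6, 0.4]
width: 0.014
flap 1174 slope deg [0.20700033 0.28009153] z@hinge,edge 0.11333453200690939 0.1129118281980198
ring [[ 0.492 -0.048  0.09 ]
 [ 0.51  -0.018  0.106]
 [ 0.54  -0.013  0.126]]
[ 0.42116592 -0.03461283  0.08921892] [-0.593831   -0.15747452  0.43862876] 13.825
```

```bash
python3 -m jog '[[0,0,0.1,0,0,0,1],[0,0,0.2,0,0,0,1],[0,0,0.2,0,0,0,1]]'; python3 m.py 11
```

```text
clock: 14.2
eef_pos: [0.4211, -0.0346, 0.0872]
ee_rot: [180.0, 0.0, -1.4]
wrist_force: [-0.9, -0.3, 1.5]
width: 0.0135
flap 1157 slope deg [0.19847809 0.25456992] z@hinge,edge 0.11328074169539591 0.11287544082330145
ring [[ 0.491 -0.048  0.089]
 [ 0.508 -0.018  0.103]
 [ 0.541 -0.014  0.128]]
[ 0.42112101 -0.03461608  0.08718026] [-1.57039269  0.50150819  2.26616592] 14.3
```

View pics/m11.png

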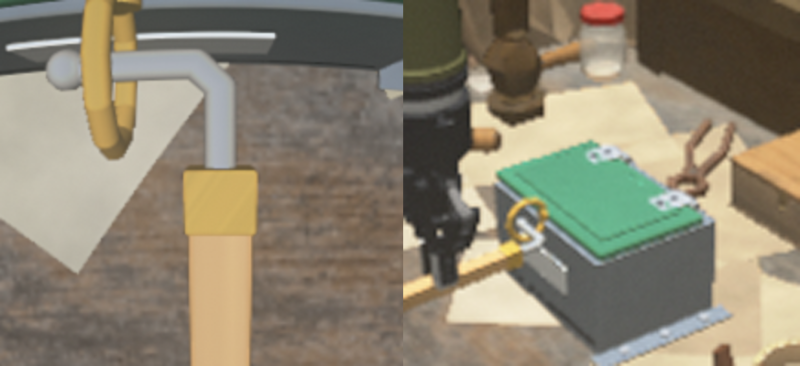

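```bash
python3 - <<'E'
from h import *
for n in ['w3','w8','w11']:
    d=np.load(f'pics/{n}.npy',allow_pickle=True).item(); W=wcloud(d['c'],d['s'])
    Q=np.array([W[v,318:323].mean(0) for v in range(120,340,4)]); Q=Q[abs(Q[:,2]-np.median(Q[:,2]))<.01]
    k=np.polyfit(Q[:,0],Q[:,2],1); p=d['s']['eef_pos']; print(n,'pitch up deg',np.degrees(np.arctan(k[0])),'top z at grip - tcp',np.polyval(k,p[0])-p[2])
    for u,v in [(290,58),(280,58),(320,80)]: print(W[v,u]-p)
E
```

```text
w3 pitch up deg 0.11154290291902913 top z at grip - tcp 0.011053148688169312
[0.10216543 0.00960846 0.00729307]
[0.10255824 0.01422652 0.00636075]
[ 0.0914967  -0.00354701  0.00700825]
w8 pitch up deg 0.8964433452483721 top z at grip - tcp 0.010974810614265473
[0.10210006 0.00960093 0.00780445]
[0.1023146  0.01405281 0.00814259]
[ 0.09147882 -0.00352183  0.00728523]
w11 pitch up deg 2.5865171841355763 top z at grip - tcp 0.0110755982285618
[0.10179045 0.00940155 0.01003143]
[0.10190995 0.0137018  0.01102119]
[ 0.09126494 -0.00350711  0.01074349]
```

```bash
python3 -m jog '[[0,0,-0.4,0,0,0,1],[0,0,-0.8,0,0,0,1],[0,0,-1.1,0,0,0,1],[0,0,-1.1,0,0,0,1]]'; python3 m.py 12
```

```text
clock: 14.8
eef_pos: [0.4215, -0.0346, 0.0985]
ee_rot: [180.0, -0.0, -1.4]
wrist_force: [0.1, -1.3, -1.5]
width: 0.0139
flap 1152 slope deg [0.15511082 0.24504967] z@hinge,edge 0.11328440697571868 0.1129676644401214
ring [[ 0.491 -0.047  0.097]
 [ 0.507 -0.019  0.111]
 [ 0.541 -0.014  0.128]]
[ 0.42127256 -0.03463268  0.09823258] [-0.3796485  -0.35944598 -0.44854295] 14.9
```

View pics/m12.png

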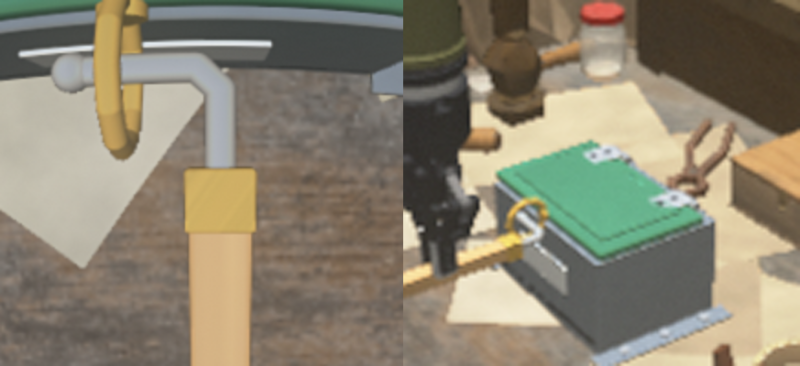

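```bash
python3 -m jog '[[0,0.8,0,0,0,0,1],[0,1.6,0,0,0,0,1],[0,2.4,0,0,0,0,1],[0,3.2,0,0,0,0,1],[0,4.2,0,0,0,0,1],[0,5.5,0,0,0,0,1],[0,7,0,0,0,0,1],[0,7,0,0,0,0,1]]'; python3 m.py 13
```

```text
clock: 15.9
eef_pos: [0.4199, -0.1059, 0.0983]
ee_rot: [180.0, -0.0, -1.5]
wrist_force: [0.2, 0.5, -0.8]
width: 0.0139
flap 1148 slope deg [0.07903847 0.31055035] z@hinge,edge 0.11317237629657735 0.11301097686447369
ring [[ 0.507 -0.02   0.089]
 [ 0.531 -0.016  0.114]
 [ 0.542 -0.012  0.126]]
[ 0.4194496  -0.10483294  0.09816223] [-0.14642284  0.15622024 -1.08120781] 16.0
```

View pics/m13.png

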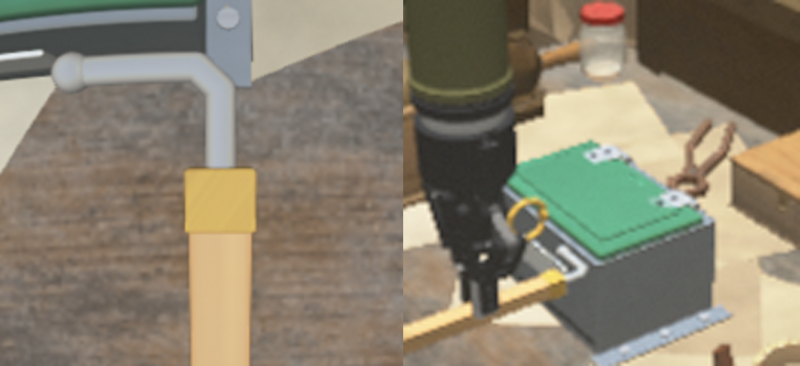

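```bash
python3 - <<'E'
from h import *
s=bot.sense();p=s['eef_pos']
rows([(p[0],p[1],.14,-1.4),(p[0],p[1],.19,-1.4)]+interp((p[0],p[1],.19,-1.4,0),(.5116,-.2599,.17,9.68,2.5),5),1)
E
```

```text
[[-0.0,-0.0,-4.18,-0.0,0.0,-0.001,1],[-0.0,-0.0,-9.18,-0.0,0.0,-0.001,1],[1.92,3.05,-8.79,-0.0,-0.009,-0.04,1],[3.84,6.1,-8.39,-0.001,-0.017,-0.078,1],[5.76,9.16,-7.99,-0.002,-0.026,-0.117,1],[7.68,12.21,-7.59,-0.003,-0.035,-0.156,1],[9.6,15.27,-7.19,-0.005,-0.043,-0.194,1]]
```

```bash
python3 -m jog '[[0,0,-4.2,0,0,0,1],[0,0,-9.2,0,0,0,1],[1.9,3,-8.8,0,-0.01,-0.04,1],[3.8,6.1,-8.4,-0.001,-0.017,-0.08,1],[5.8,9.2,-8,-0.002,-0.026,-0.117,1],[7.7,12.2,-7.6,-0.003,-0.035,-0.156,1],[9.6,15.3,-7.2,-0.005,-0.043,-0.194,1],[9.6,15.3,-7.2,-0.005,-0.043,-0.194,1]]';  python3 -m jog '[[0,0,0,0,0,0,1],[0,0,0,0,0,0,1]]'
python3 - <<'E'
from h import *
s=bot.sense(); print(s['eef_pos'],s['ee_rot'])
c,s=snap('wrist','w14'); W=wcloud(c,s); p=s['eef_pos']
Q=np.array([W[v,318:323].mean(0) for v in range(120,340,4)]); Q=Q[abs(Q[:,2]-np.median(Q[:,2]))<.012]
k=np.polyfit(Q[:,0],Q[:,2],1); print('pitch',np.degrees(np.arctan(k[0])),np.polyval(k,p[0])-p[2])
k=np.polyfit(Q[:,0],Q[:,1],1); print('yaw',np.degrees(np.arctan(k[0])))
E
```

```text
clock: 17.0
eef_pos: [0.5134, -0.2616, 0.1694]
ee_rot: [179.9, 2.5, 9.7]
wrist_force: [-0.5, -0.3, -0.7]
width: 0.014
clock: 17.25
eef_pos: [0.511, -0.2586, 0.1702]
ee_rot: [-180.0, 2.5, 9.8]
wrist_force: [0.6, -0.5, -1.8]
width: 0.0135
[ 0.51103348 -0.25858498  0.1701852 ] [-179.99097879    2.51751464    9.76964512]
pitch -2.2536713448362424 0.011037149117407274
yaw 9.804483808357704
```

View pics/w14.png

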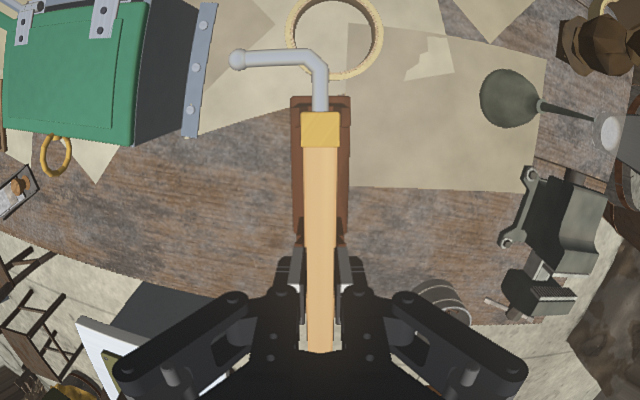

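```bash
python3 - <<'E'
from h import *
rows([(.5116,-.2599,.12,9.68)],1)
E
```

```text
[[0.24,0.12,5.03,0.0,0.043,0.002,1]]
```

```bash
python3 -m jog '[[0.2,0.1,2.5,0,0.022,0,1],[0.25,0.12,5,0,0.043,0.002,1],[0.25,0.12,5,0,0.043,0.002,1],[0.25,0.12,5,0,0.043,0.002,1],[0.25,0.12,5,0,0.043,0.002,1]]'
python3 - <<'E'
from h import *
s=bot.sense(); print(s['eef_pos'],s['ee_rot'])
c,s=snap('wrist','w15'); W=wcloud(c,s); p=s['eef_pos']
Q=np.array([W[v,318:323].mean(0) for v in range(150,340,4)]); Q=Q[abs(Q[:,2]-np.median(Q[:,2]))<.012]
k=np.polyfit(Q[:,0],Q[:,2],1); print('pitch',np.degrees(np.arctan(k[0])),np.polyval(k,p[0])-p[2])
hsv=cv2.cvtColor(c['image'],cv2.COLOR_RGB2HSV)
m=(hsv[...,2]>140)&np.all((W>[.44,-.31,.12])&(W<[.585,-.22,.14]),-1); P=W[m]
for x0 in np.arange(.45,.59,.02):
    q=P[abs(P[:,0]-x0)<.004]
    if len(q): print(round(x0,3),len(q),((q[:,1].min()+q[:,1].max())/2).round(4),np.ptp(q[:,1]).round(4))
s=bot.sense(); print(s['eef_pos'],s['ee_rot'])
E
```

```text
clock: 17.92
eef_pos: [0.5135, -0.2614, 0.1215]
ee_rot: [179.8, -0.1, 9.6]
wrist_force: [-0.4, -0.0, -1.0]
width: 0.014
[ 0.51348879 -0.26144236  0.12153306] [ 1.79848656e+02 -9.77077494e-02  9.63716047e+00]
pitch -0.010652511747715475 0.01095269442812577
0.45 97 -0.2732 0.0153
0.47 254 -0.2697 0.0169
0.49 316 -0.2666 0.0164
0.51 346 -0.2633 0.0147
0.53 463 -0.2598 0.0169
0.55 535 -0.2563 0.017
0.57 589 -0.2525 0.0174
[ 0.51335781 -0.26142028  0.12140083] [ 1.79860219e+02 -8.90566879e-02  9.63137212e+00]
```

View pics/w15.png

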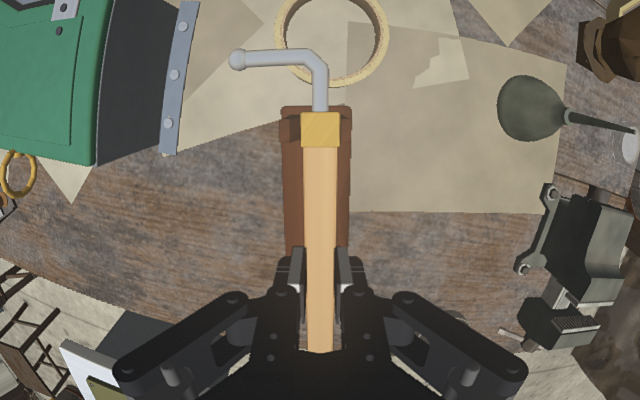

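```bash
python3 -m jog '[[-0.13,-0.3,1.5,0,0,0,1],[-0.13,-0.3,3,0,0,0,1],[-0.13,-0.3,3.5,0,0,0,1],[-0.13,-0.3,3.5,0,0,0,1],[-0.13,-0.3,3.5,0,0,0,1]]'
python3 - <<'E'
from h import *
s=bot.sense(); print(s['eef_pos'],s['ee_rot'])
c,s=snap('wrist','w16'); W=wcloud(c,s); p=s['eef_pos']
hsv=cv2.cvtColor(c['image'],cv2.COLOR_RGB2HSV)
m=(hsv[...,2]>140)&np.all((W>[.44,-.31,.09])&(W<[.585,-.22,.105]),-1); P=W[m]
for x0 in np.arange(.45,.59,.02):
    q=P[abs(P[:,0]-x0)<.004]
    if len(q): print(round(x0,3),len(q),((q[:,1].min()+q[:,1].max())/2).round(4),np.ptp(q[:,1]).round(4))
for n in ['w2','w16']:
    d=np.load(f'pics/{n}.npy',allow_pickle=True).item(); w=wcloud(d['c'],d['s']); I=d['c']['image'].astype(int)
    m=(I.max(-1)-I.min(-1)<30)&(I.min(-1)>110)&np.all((w>[.59,-.26,.05])&(w<[.63,-.2,.11]),-1); print(n,'hook',m.sum(),np.percentile(w[m],[2,50,98],axis=0).round(4).tolist())
s=bot.sense(); print(s['eef_pos'],s['ee_rot'])
cv2.imwrite('pics/w16z.png',cv2.resize(c['image'][30:290,220:440,::-1],None,fx=2.3,fy=2.3))
E
```

```text
clock: 18.6
eef_pos: [0.5109, -0.2586, 0.0852]
ee_rot: [179.9, -0.0, 9.6]
wrist_force: [0.3, -0.3, -2.1]
width: 0.0143
[ 0.5108887  -0.25856049  0.08523916] [ 1.79935402e+02 -4.69692013e-03  9.61116911e+00]
0.45 167 -0.27 0.0157
0.47 263 -0.2664 0.0165
0.49 324 -0.2635 0.0161
0.51 356 -0.2599 0.0145
0.53 470 -0.2565 0.0168
0.55 554 -0.253 0.0168
0.57 619 -0.2493 0.0172
w2 hook 946 [[0.5913, -0.2489, 0.0643], [0.6076, -0.232, 0.0667], [0.6144, -0.2025, 0.0688]]
w16 hook 2208 [[0.5913, -0.2482, 0.0887], [0.6072, -0.2309, 0.0916], [0.6139, -0.2026, 0.0935]]
[ 0.51097746 -0.25859907  0.08541203] [ 1.79922702e+02 -1.88745646e-02  9.61495396e+00]
```

View pics/w16z.png

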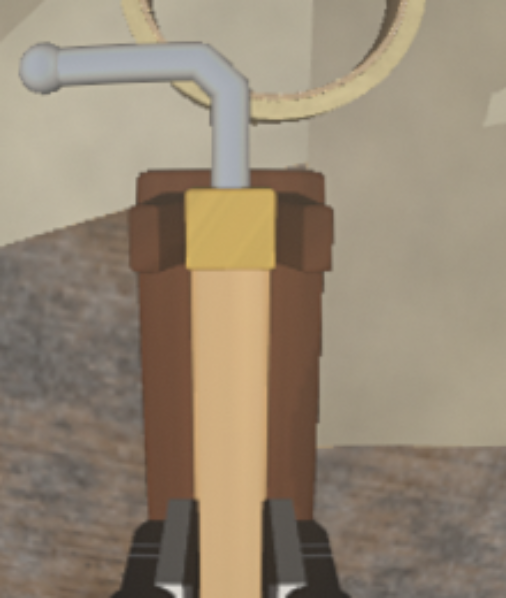

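```bash
python3 -m jog '[[0,0,0.8,0,0,0,1],[0,0,1.4,0,0,0,1],[0,0,1.9,0,0,0,1],[0,0,2.3,0,0,0,1],[0,0,2.5,0,0,0,1],[0,0,2.5,0,0,0,1]]'
python3 - <<'E'
from h import *
s=bot.sense(); print(s['eef_pos'],s['ee_rot'],s['wrist_force'])
c,s=snap('wrist','w17'); W=wcloud(c,s); p=s['eef_pos']
Q=np.array([W[v,318:323].mean(0) for v in range(150,340,4)]); Q=Q[abs(Q[:,2]-np.median(Q[:,2]))<.012]
k=np.polyfit(Q[:,0],Q[:,2],1); print('pitch',np.degrees(np.arctan(k[0])),np.polyval(k,p[0]),np.polyval(k,p[0])-p[2])
cv2.imwrite('pics/w17z.png',cv2.resize(c['image'][30:290,220:440,::-1],None,fx=2.3,fy=2.3))
E
```

```text
clock: 19.4
eef_pos: [0.5106, -0.2584, 0.0603]
ee_rot: [179.9, 0.0, 9.6]
wrist_force: [-1.5, 0.4, -0.1]
width: 0.014
[ 0.51063105 -0.25835803  0.06027419] [1.79946690e+02 8.27900284e-03 9.61807590e+00] [-1.47756406  0.38663223 -0.05870429]
pitch 0.11654486348126024 0.07126728871971523 0.010993100427007976
```

View pics/w17z.png

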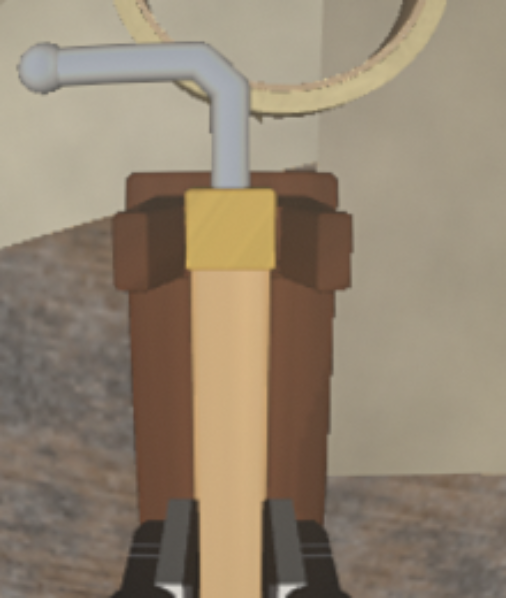

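```bash
python3 -m jog '[[0,0,0,0,0,0,1.8],[0,0,0,0,0,0,2.5],[0,0,0,0,0,0,4],[0,0,0,0,0,0,6],[0,0,0,0,0,0,8],[0,0,0,0,0,0,8],[0,0,0,0,0,0,8]]'; python3 -m jog '[[0,0,-2,0,0,0,8],[0,0,-5,0,0,0,8],[0,0,-10,0,0,0,8],[0,0,-14,0,0,0,8],[-2,0,-18,0,0,0,8],[-2,0,-20,0,0,0,8],[-2,0,-20,0,0,0,8]]'
python3 - <<'E'
from h import *
c,s=snap('wrist','w18'); W=wcloud(c,s)
hsv=cv2.cvtColor(c['image'],cv2.COLOR_RGB2HSV)
m=(hsv[...,2]>140)&np.all((W>[.4,-.31,.067])&(W<[.585,-.22,.078]),-1); P=W[m]
for x0 in np.arange(.43,.59,.02):
    q=P[abs(P[:,0]-x0)<.004]
    if len(q): print(round(x0,3),len(q),((q[:,1].min()+q[:,1].max())/2).round(4),np.ptp(q[:,1]).round(4),np.median(q[:,2]).round(4))
I=c['image'].astype(int)
m=(I.max(-1)-I.min(-1)<30)&(I.min(-1)>110)&np.all((W>[.59,-.26,.05])&(W<[.63,-.2,.11]),-1); print('hook',m.sum(),np.percentile(W[m],[2,50,98],axis=0).round(4).tolist())
E
python3 m.py 19
python3 - <<'E'
from h import *
c,_=snap('scene','s20'); c0=np.load('pics/scene0.npy',allow_pickle=True).item()['c']
E
```

```text
clock: 20.32
eef_pos: [0.5106, -0.2584, 0.0601]
ee_rot: [180.0, 0.0, 9.6]
wrist_force: [0.0, 0.3, 0.0]
width: 0.0802
clock: 21.2
eef_pos: [0.4918, -0.2622, 0.2621]
ee_rot: [179.8, -0.2, 9.6]
wrist_force: [0.3, -0.4, -1.4]
width: 0.0797
0.43 74 -0.2734 0.0145 0.0711
0.45 85 -0.2697 0.0159 0.0712
0.47 94 -0.2666 0.0164 0.0711
0.49 96 -0.2632 0.016 0.0712
0.51 101 -0.2599 0.016 0.071
0.53 102 -0.2565 0.0158 0.0711
0.55 102 -0.2531 0.0155 0.0713
0.57 106 -0.2491 0.0165 0.0715
hook 391 [[0.5913, -0.2489, 0.0641], [0.607, -0.2302, 0.0666], [0.6144, -0.2019, 0.0688]]
flap 1159 slope deg [0.17103248 0.20279565] z@hinge,edge 0.11324002661906986 0.11289077122864905
ring [[ 0.506 -0.021  0.089]
 [ 0.525 -0.016  0.111]
 [ 0.541 -0.013  0.128]]
[ 0.49027427 -0.26102817  0.25881617] [-0.28455477  0.128739    0.11606034] 21.35
```

View pics/w18.png

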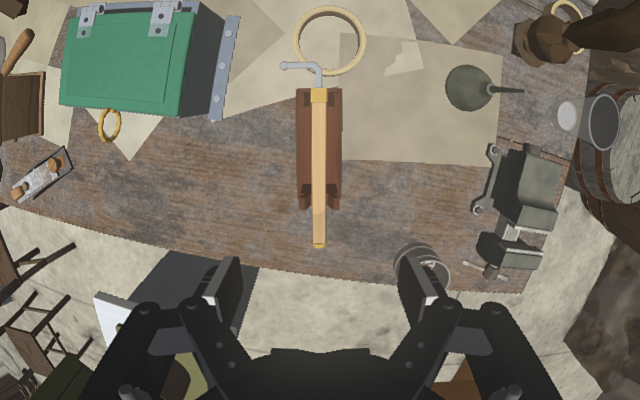

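View pics/s20.png

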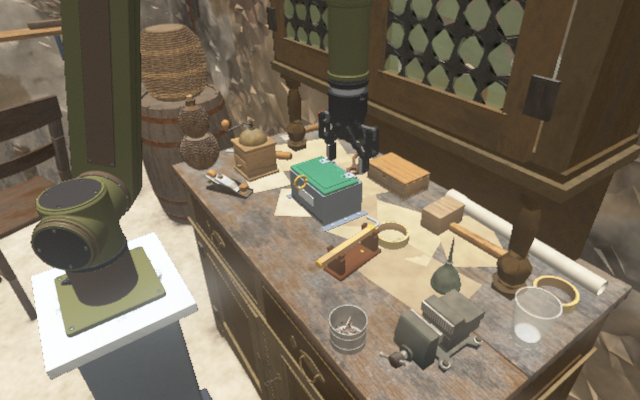

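```bash
python3 -c "
from workcell import workorder
print(workorder.finish_job())"
```

```text
the job is handed in; nothing more can be done
None
```

The flap is shut, the pole is back in its rack, and the job was handed in at about 21 s of the 54 s allowed.

I took the pole from its rack, put the hook finger through the ring eye from the right, and swung the flap down along its arc. Then I drew the hook out sideways and laid the pole back in both notches. The hand never went near the painted flap or the vent.

**Flap:** the last camera check has it level to about 0.2°, its top at 113 mm at both the hinge and the free edge. It did not move while I pressed the hook 4 mm further down, so it is on its stop.

**Pole:** it lies level with its top at 71 mm, as at the start. Along its length and sideways it is within about 1 mm of where it lay, and its yaw differs by only about 0.3°.

**Other objects:** by eye, the plane, oil can, tin and tape roll are where they were in the first scene picture. I did not measure them. The gripper is open and about 20 cm clear of everything.

**Disagreements in the checks:**
- **Pole tilt:** pressing against the stop tilted the pole about 2.6° in the grip. It came back level by itself once the load was off, so I undid the tilt correction I had started.
- **Wrist force:** it showed only about 1 to 2 N during the swing, close to its noise. I judged the closing mainly from the camera depth.

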